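# Load the vial block in rack order

### The arm

A 6-joint arm with a two-finger parallel gripper is mounted at the origin on a cart in front of the work surface, level with it; the furniture and walls round the work are solid. World frame = base frame: x ahead of the robot, y to its left, z up, the work surface at z = 0. Lengths are in mm, angles in degrees, forces in N, time in s.
With the tool pointing down it reaches from about 350 to 850 mm from the base axis. Payload 8.1 kg.
Tool frame: the origin (TCP) lies between the finger pads; the fingertips stand 22 mm ahead of it and the grasp point (between the pads) lies 3 mm ahead of it; z points along the fingers, y is the line along which they close (so a half turn about z gives the same grasp; the last joint's range is limited). The gripper opens to 85 mm and grips with 20 to 120 N. Pads are 22 mm wide; open, the fingers measure 114 mm over their backs; the gripper's body (76 mm by 85 mm) begins 54 mm behind the grasp point. The pads swing forward as they close: fully open they stand 13 mm farther back than shut.
Start: joints at [-77.258, 7.471, 85.268, -0, 87.261, -4.893], TCP at [181.798, -571.8, 253.292] pointing down, gripper open.
Joint ranges: [-169.43, 169.43], [-51.17, 129.36], [1.28, 143.12], [-76.62, 256.62], [0, 156.53], [-152.29, 152.29]. Speed limits (degrees/s): [136.94, 136.94, 159.86, 180, 180, 180].

### API

Orientations are given as [roll, pitch, yaw] about the fixed x, y, z axes, in that order (R = Rz(yaw) Ry(pitch) Rx(roll)).
In Python, from bench import r, vision gives the robot as it stands.
- The arm moves only by the tool step_arm, never from a script. Its argument "targets" is a list that holds one entry, the list of rows, each a list of 6 numbers: the shift along the world's x, y, z in mm, then the turn, a rotation vector about the world's x, y, z in rad. In form: [[[x, y, z, rx, ry, rz], ...]]. A call has 1 to 12 rows; each row is the pose to reach, as a shift and turn from the pose commanded when the call began; what a row does not reach only later rows make up. A row lasts 1/12 s, in which the tool goes at most 41.7 mm and 7.16 degrees, less where a joint would pass 70% of its speed; a pose out of reach is approached as far as the arm can. A call with a gripper value outside its range is refused whole. "fingers" is the gripper's target within -1 to 1 (shut at 1, half-way at 0, fully open at -1), set as the call begins (left out, the last holds). The fingers move at their own pace and stop on an object; "newtons" is the grip in N (left out, the last holds). Time passes only in rows, so rows that repeat a pose let the fingers close. It gives the time, the measured TCP pose, the force, the opening and the grip force at its end, in the units of the state.
- r.sense(): the state, without advancing time (a new reading comes with each control period).
- vision.snapshot(name): name is "scene" or "top"; returns a dict with "img" (480x640x3 uint8, blue, green, red), "mtx" (3x3 intrinsics, pixels), "D" ([k1, k2, p1, p2, k3] as OpenCV has them; the pictures are not rectified), "eye" and "attitude" of the camera in the world. Camera axes: x right, y up, looking along -z (the intrinsics and any distortion apply to the point x, -y, -z); pixel columns grow to the right and rows downward; lengths in mm; the calibration is good to about 2 mm. A picture is of the moment at which its call begins. There is no depth.
- r.hand_in(): hands the job in; it is judged then, once.
The state is a dict: "time": time; "joint_pos": joint angles; "qd": joint speeds; "joint_efforts": joint torques, N m; "tool_pos": TCP position; "tcp_rot": TCP orientation; "ft_force": force on the tool from outside, world axes, zero at the start; "wrist_torque": the same for the moment, N m; "finger_gap": finger opening in mm; "grip_force": force on a finger pad.
Only numpy, scipy, OpenCV 4.12 (cv2) and the standard library are available. Lean on these libraries where they do the work, as an engineer would, in place of code of your own. Each camera call takes 0.05 s, during which the arm holds its last target. There are 200 camera calls.

### The job

Move the four sample vials from the grey plastic transport rack into the aluminium block, one vial to a well, in the same order: the sample next to the rack's finger lug goes into the well next to the blank (the one vial already standing in the block, in its end well), and the rest follow along the row. Seat every vial fully and upright in its well, never tipping one over, and leave the blank standing in its well.

Things in the scene. Friction and masses are not known exactly. Their poses are not given: they have to be found in the camera images.
- sample_1: clear glass screw-cap vial with a paper label and a black cap, 24 mm diameter, 50 mm tall (body 23.6 mm diameter up to 42 mm, cap 21.2 mm diameter above), about 30 g; first of the row: stands in the rack's well next to the finger lug. Its place in the block is the well at y = +0.046 m of the block's frame. Origin at the centre of its underside, z up along its axis; its yaw means nothing.
- sample_2: clear glass screw-cap vial with a paper label and a black cap, 24 mm diameter, 50 mm tall (body 23.6 mm diameter up to 42 mm, cap 21.2 mm diameter above), about 30 g; second from the rack's lug end. Its place in the block is the well at y = 0.000 m of the block's frame. Origin at the centre of its underside, z up along its axis; its yaw means nothing.
- sample_3: clear glass screw-cap vial with a paper label and a black cap, 24 mm diameter, 50 mm tall (body 23.6 mm diameter up to 42 mm, cap 21.2 mm diameter above), about 30 g; third from the rack's lug end. Its place in the block is the well at y = -0.046 m of the block's frame. Origin at the centre of its underside, z up along its axis; its yaw means nothing.
- sample_4: clear glass screw-cap vial with a paper label and a black cap, 24 mm diameter, 50 mm tall (body 23.6 mm diameter up to 42 mm, cap 21.2 mm diameter above), about 30 g; last of the row: in the rack's well farthest from the lug. Its place in the block is the well at y = -0.092 m of the block's frame. Origin at the centre of its underside, z up along its axis; its yaw means nothing.
- blank: the blank: a vial just like the samples, but the only one already standing in the block, in its end well (y = +0.092 m in the block's frame); it must stay there. Origin at the centre of its underside, z up along its axis; its yaw means nothing.
- rack: grey plastic rack, fixed, any yaw: bar 59 (x) x 196 (y) x 31 mm high, a flat finger lug sticking 40 mm out of its +y end. Origin: centre of the bar's underside, on the bench, z up. Wells (as the block's) at x 0, y +0.069 (sample_1, by the lug), +0.023, -0.023, -0.069 m (sample_4). Thin loose things up to 16 mm high lie 55 to 90 mm from their middle lines.
- block: aluminium block, fixed, any yaw: bar 64 (x) x 250 (y) x 31 mm high. Origin: centre of its underside, on the bench, z up. Five wells at x 0, y +0.092 (blank), +0.046, 0, -0.046, -0.092 m (for sample_1 to 4). Well: round, 34.5 mm across (loose round a vial), floor at z 5 mm, mouth at the top face, z 31 mm. A vial in a well stands with its top at z 55 mm.
Mind the look-alikes: they are no part of the job. Leave any green look-alike of the sample_2 alone. What is shaped like the sample_4 but green is not meant.

How it is judged:
By the outcome, as a careful person would: the job done as asked, in the order asked, and still so for the second after the job is handed in, with the robot touching nothing.
It also fails if it takes over 120 s, if anything falls off the work surface, if the arm or the gripper's body presses on something with over 40 N, if the wrist force passes 120 N, or if a joint passes its speed limit or range.

## Working session

There is one attempt and no reset: what is moved stays moved. The work goes in short steps, Python scripts to look and compute and a tool call to move; the robot and the scene stay as the last step left them, time stands still between calls to the robot, and variables do not carry over. Pictures are saved under pics/ and viewed, at most 14 in all, crops included, and the job is handed in when it is done.

Besides the shell and the picture viewer there is one more tool, called after "Call:" as name([rows], argument=value, ...), one row to a line, values as JSON. step_arm: Moves the arm, as the interface text tells. Its arguments: {"type":"object","properties":{"targets":{"type":"array"},"fingers":{"type":"number"},"newtons":{"type":"number"}},"required":["targets"]}

```bash
mkdir -p pics
python3 - <<'E'
from bench import r, vision
import cv2
for n in("scene","top"):
    s=vision.snapshot(n); cv2.imwrite(f"pics/{n}0.png",s["img"])
    print(n,s["mtx"],s["D"],s["eye"],s["attitude"])
print(r.sense())
E
```

```text
scene [[533.86192089   0.         320.2890817 ]
 [  0.         533.86192089 237.87914179]
 [  0.           0.           1.        ]] [-0.05220637  0.          0.          0.          0.        ] [-112.82581546  504.3184139   809.7521883 ] [  46.11711881   -1.25322125 -125.9845084 ]
top [[528.42178742   0.         312.6681563 ]
 [  0.         528.42178742 248.5315139 ]
 [  0.           0.           1.        ]] [0.01441615 0.         0.         0.         0.        ] [363.53663497  17.4970537  939.42725179] [ 9.68959066e+00  3.94958537e-02 -8.93890705e+01]
{'time': 0.1, 'joint_pos': array([-7.72578503e+01,  7.51238195e+00,  8.53216582e+01,  1.11344518e-03,
        8.72612356e+01, -4.89349533e+00]), 'qd': array([-0.07183891, -0.09991788, -0.18458713, -0.08310891, -0.03439027,
       -0.13308973]), 'joint_efforts': array([ 3.51540157e-04, -5.70952606e+01, -5.01943731e+01, -2.04593116e-04,
        8.14295083e-03,  1.16637264e-05]), 'tool_pos': array([ 181.70237667, -571.35784512,  252.34584591]), 'tcp_rot': array([-1.79905166e+02, -9.23540550e-03,  1.76355833e+01]), 'ft_force': array([ 1.0679362 ,  0.90736947, -0.02161705]), 'wrist_torque': array([ 0.01035079, -0.0286482 ,  0.06737266]), 'grip_force': 0.0, 'finger_gap': 85.37693657022405}
```

View pics/top0.png

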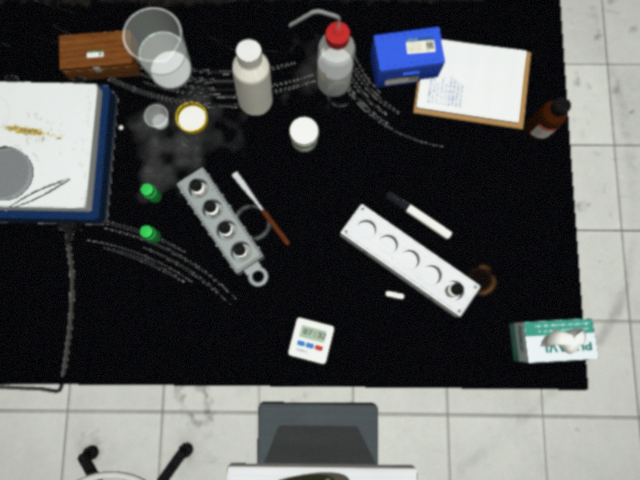

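View pics/scene0.png

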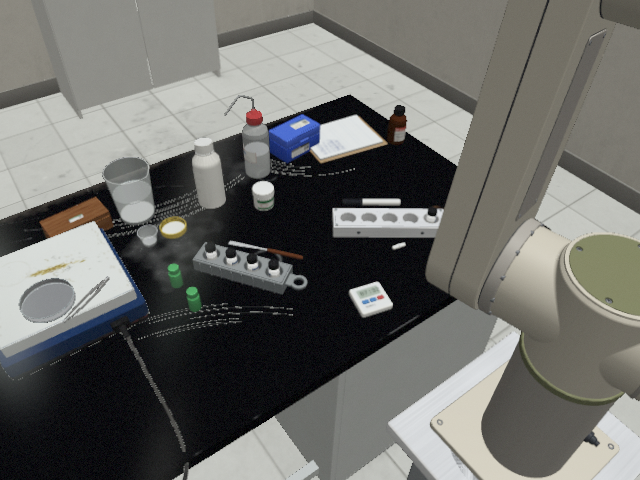

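The top view shows the rack from (193,182) to (258,274), with its lug at the lower right end. The block runs from (360,215) to (462,300), with the blank at (455,290). The green look-alikes are at (150,190) and (150,233). I'll zoom in to pick points.

Run:
```python
import cv2,numpy as np
a=cv2.imread("pics/top0.png")
c=cv2.resize(a[160:290,170:300],(585,585),interpolation=cv2.INTER_CUBIC) 
cv2.imwrite("pics/rack.png",c)
c=cv2.resize(a[195:325,335:495],(720,585),interpolation=cv2.INTER_CUBIC)
cv2.imwrite("pics/block.png",c)
```

```text
(no output)
```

View pics/rack.png

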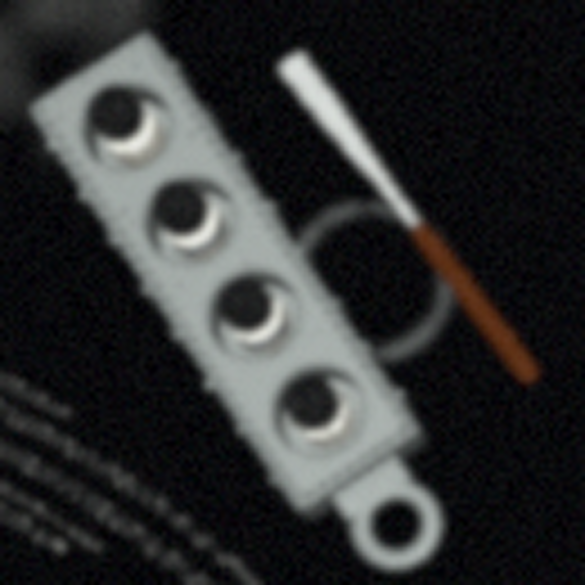

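View pics/block.png

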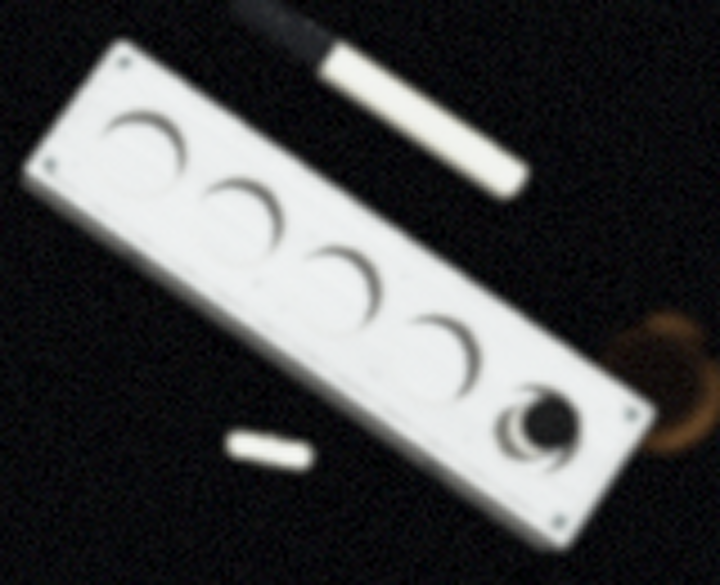

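The crops show caps in the rack at (119,111), (184,207), (248,302) and (312,402), with the lug beside the last one. In the block, the empty wells are at (144,153) to (439,358) and the blank's cap is at (552,423).

```bash
cat > h.py <<'E'
import numpy as np,cv2
from scipy.spatial.transform import Rotation as R
from scipy.optimize import least_squares
def to_world(s,px,z):
    n=cv2.undistortPoints(np.array(px,float).reshape(-1,1,2),s["mtx"],np.array(s["D"])).reshape(-1,2)
    d=R.from_euler("xyz",s["attitude"],degrees=True).apply(np.c_[n[:,0],-n[:,1],-np.ones(len(n))])
    e=np.array(s["eye"]); return (e+d*((np.asarray(z)-e[2])/d[:,2])[:,None])[:,:2]
def to_px(s,P):
    q=R.from_euler("xyz",s["attitude"],degrees=True).inv().apply(np.atleast_2d(P)-s["eye"])*[1,-1,-1]
    return cv2.projectPoints(q.reshape(-1,1,3),np.zeros(3),np.zeros(3),s["mtx"],np.array(s["D"]))[0].reshape(-1,2)
def place(p,L):
    c,s=np.cos(p[2]),np.sin(p[2]); return np.array(L)@np.array([[c,s],[-s,c]])+p[:2]
def fit(W,L,p0):
    f=least_squares(lambda p:(place(p,L)-W).ravel(),p0); return f.x,place(f.x,L)-W
E
python3 - <<'E'
from bench import vision
from h import *
s=vision.snapshot("top")
def crop(p,o): return (np.array(p)+.5)/4.5-.5+o
caps=crop([(312,402),(248,302),(184,207),(119,111)],(170,160))
wr=crop([(318,413),(253,314),(189,221),(126,123)],(170,160))
ys=[69,23,-23,-69]
L=[(0,y) for y in ys]*2
W=np.r_[to_world(s,caps,[55]*4),to_world(s,wr,[31]*4)]
p,e=fit(W,L,[500,200,3.6]); print("rack",p[:2],np.degrees(p[2]));print(e.round(1))
c=to_world(s,crop([(150,33),(32,105)],(170,160)),[31]*2); print("end",c, np.linalg.norm(c[0]-c[1]), "model",place(p,[(-29.5,-98),(29.5,-98)]))
print("wells1-4",place(p,[(0,y) for y in ys]).round(1))
wb=crop([(552,423),(439,358),(341,290),(243,221),(144,153)],(335,195))
cb=crop([(121,38),(657,411),(568,551),(22,170)],(335,195))
yb=[92,46,0,-46,-92]
LB=[(0,y) for y in yb]; W=to_world(s,wb,[55,31,31,31,31])
q,e=fit(W,LB,[450,-120,-2.2]);print("block",q[:2],np.degrees(q[2]));print(e.round(1))
C=to_world(s,cb,[31]*4); print("corner mean",C.mean(0),[np.linalg.norm(C[i]-C[i-1]).round(1) for i in range(4)])
qc,e=fit(C,[(32,-125),(32,125),(-32,125),(-32,-125)],q); print(qc[:2],np.degrees(qc[2]),e.round(1))
qc,e=fit(C,[(-32,-125),(-32,125),(32,125),(32,-125)],q); print(qc[:2],np.degrees(qc[2]),abs(e).max())
print("wells",place(q,LB).round(1))
E
```

```text
rack [569.39778615 184.67411137] 124.74205966785671
[[ 0.2  0.5]
 [-0.3  1.1]
 [ 0.7  1.4]
 [ 0.8  1. ]
 [ 0.4 -0.5]
 [-0.6 -0.9]
 [ 0.2 -1.2]
 [-1.5 -1.5]]
end [[664.68463385 217.72164871]
 [634.50564949 263.00579411]] 54.41897574721666 model [[666.73847184 216.28171978]
 [633.11538137 264.76354924]]
wells1-4 [[512.7 145.4]
 [550.5 171.6]
 [588.3 197.8]
 [626.1 224. ]]
block [ 502.08292797 -149.52942876] -215.47362420444236
[[-0.3 -1.4]
 [-0.5  0.2]
 [ 0.2  0.6]
 [ 0.2  0.7]
 [ 0.4 -0.1]]
corner mean [ 502.06737378 -149.09893019] [np.float64(66.0), np.float64(250.2), np.float64(64.5), np.float64(252.7)]
[ 502.06737359 -149.09893019] -215.19954761780897 [[-53.2  37.2]
 [-52.5  37. ]
 [ 53.3 -35.8]
 [ 52.4 -38.5]]
[ 502.06737378 -149.09893019] -215.16987350611296 1.5352749615451593
wells [[ 448.7 -224.5]
 [ 475.4 -187. ]
 [ 502.1 -149.5]
 [ 528.8 -112.1]
 [ 555.5  -74.6]]
```

Call:
step_arm([
  [[7,15,0,0,0,0.005],[20,42,0,0,0,0.015],[35,76,0,0,0,0.03],[50,110,0,0,0,0.045],[65,144,0,0,0,0.06],[81,178,0,0,0,0.075],[97,212,0,0,0,0.09],[113,246,0,0,0,0.105],[129,280,0,0,0,0.12],[145,314,0,0,0,0.135],[158,342,0,0,0,0.145],[165,358,0,0,0,0.149]],
], fingers=-0.1, newtons=30)

```text
time: 1.15
tool_pos: [347.6, -211.0, 253.2]
tcp_rot: [-180.0, -0.0, 26.3]
ft_force: [-0.6, -0.7, -0.2]
finger_gap: 46.9
grip_force: 0.0
```

Call:
step_arm([
  [[7,15,0,0,0,0.005],[20,42,0,0,0,0.015],[35,76,0,0,0,0.03],[50,110,0,0,0,0.045],[65,144,-10,0,0,0.06],[81,178,-25,0,0,0.075],[97,212,-45,0,0,0.09],[113,246,-65,0,0,0.105],[129,280,-85,0,0,0.12],[145,314,-100,0,0,0.135],[158,342,-110,0,0,0.145],[165.5,358.5,-113,0,0,0.149]],
])

```text
time: 2.15
tool_pos: [511.5, 147.7, 137.4]
tcp_rot: [-179.9, 0.2, 34.9]
ft_force: [0.4, -0.5, 0.9]
finger_gap: 47.0
grip_force: 0.0
```

Call:
step_arm([
  [[0,0,0,0,0,0],[0,0,0,0,0,0],[0,0,0,0,0,0]],
])

```text
time: 2.4
tool_pos: [512.0, 144.2, 140.2]
tcp_rot: [180.0, 0.0, 34.7]
ft_force: [-0.5, 0.2, 0.4]
finger_gap: 46.7
grip_force: 0.0
```

Run:
```python
from bench import r,vision
from h import *
s=vision.snapshot("scene"); im=s["img"]
P=[(512.3,144.7,140-z) for z in (0,9,22)]+[(512.3,144.7,55),(550.3,170.5,55),(587.6,196.4,55),(625.3,223,55)]
px=to_px(s,P); print(px.round(1))
x0,y0=170,120
c=cv2.resize(im[y0:y0+180,x0:x0+200],None,fx=3.2,fy=3.2,interpolation=cv2.INTER_CUBIC)
for p in px: cv2.circle(c,tuple(int(v) for v in (p-[x0,y0])*3.2),2,(0,0,255),-1)
cv2.imwrite("pics/s1.png",c)
```

```text
[[270.8 229.3]
 [271.  232.9]
 [271.3 238. ]
 [272.6 261.3]
 [251.2 255.2]
 [230.3 249.5]
 [209.5 243.9]]
```

View pics/s1.png

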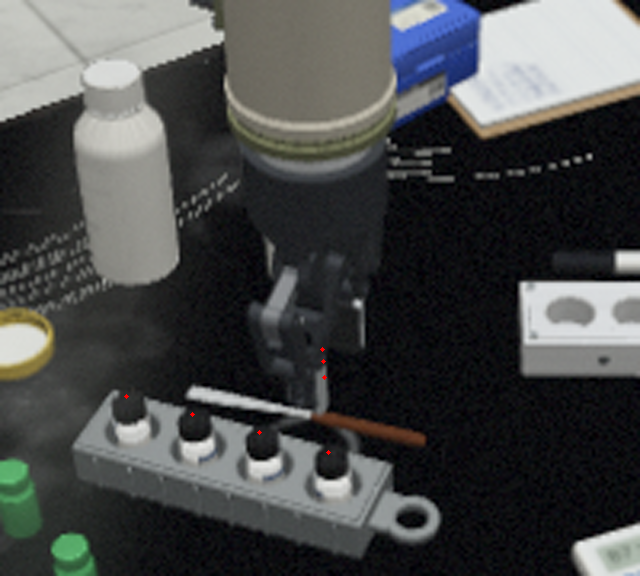

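The caps sit where the dots predict (within about 2 mm), and the fingers straddle sample_1. Descending.

Call:
step_arm([
  [[0,0,-10,0,0,0],[0,0,-25,0,0,0],[0,0,-40,0,0,0],[0,0,-52,0,0,0],[0,0,-62,0,0,0],[0,0,-68,0,0,0],[0,0,-73,0,0,0],[0,0,-77,0,0,0],[0,0,-80,0,0,0],[0,0,-80,0,0,0],[0,0,-80,0,0,0]],
])

```text
time: 3.37
tool_pos: [512.5, 144.8, 60.6]
tcp_rot: [180.0, -0.0, 34.7]
ft_force: [-0.1, -0.2, 0.4]
finger_gap: 47.0
grip_force: 0.0
```

Call:
step_arm([
  [[0,0,0,0,0,0],[0,0,0,0,0,0],[0,0,0,0,0,0],[0,0,0,0,0,0],[0,0,0,0,0,0],[0,0,0,0,0,0]],
], fingers=1, newtons=30)

```text
time: 3.87
tool_pos: [512.8, 144.9, 60.9]
tcp_rot: [180.0, -0.1, 34.7]
ft_force: [-1.4, 0.5, 6.5]
finger_gap: 21.5
grip_force: 29.5
```

Run:
```python
from bench import r,vision
from h import *
s=vision.snapshot("scene"); im=s["img"]
print(r.sense()["ft_force"],r.sense()["tool_pos"],r.sense()["finger_gap"])
x0,y0=170,180
cv2.imwrite("pics/s2.png",cv2.resize(im[y0:y0+120,x0:x0+160],None,fx=4.5,fy=4.5,interpolation=cv2.INTER_CUBIC))
```

```text
[-1.13789861 -0.31725377  5.73360306] [512.78250361 144.85035073  60.91742868] 21.670714433442804
```

View pics/s2.png

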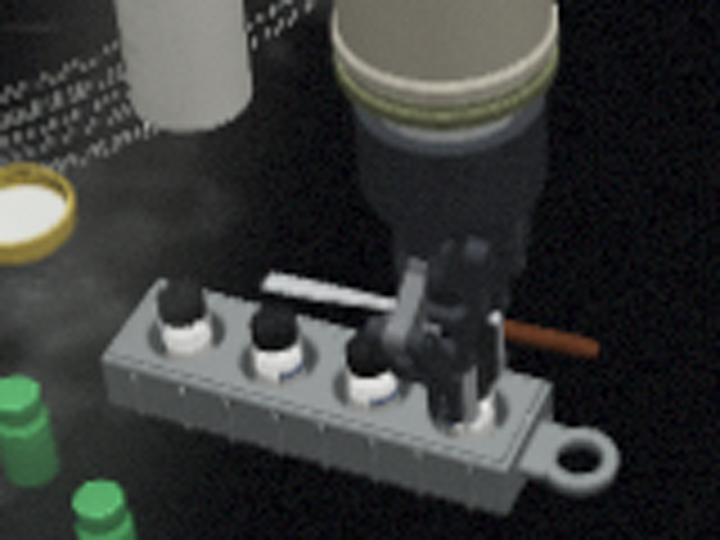

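The fingers have closed on sample_1 with a 21.5 mm gap, so they are holding its cap. I'll do a cautious lift and then look.

Call:
step_arm([
  [[0,0,2,0,0,0],[0,0,5,0,0,0],[0,0,10,0,0,0],[0,0,16,0,0,0],[0,0,24,0,0,0],[0,0,32,0,0,0],[0,0,40,0,0,0],[0,0,48,0,0,0],[0,0,54,0,0,0],[0,0,58,0,0,0],[0,0,60,0,0,0],[0,0,60,0,0,0]],
])

```text
time: 4.92
tool_pos: [512.6, 144.8, 120.9]
tcp_rot: [180.0, -0.0, 34.7]
ft_force: [-1.2, -0.3, 0.9]
finger_gap: 21.7
grip_force: 29.4
```

Run:
```python
from bench import r,vision
from h import *
s=vision.snapshot("scene"); im=s["img"]
x0,y0=170,160
cv2.imwrite("pics/s3.png",cv2.resize(im[y0:y0+130,x0:x0+160],None,fx=4.5,fy=4.5,interpolation=cv2.INTER_CUBIC))
```

```text
(no output)
```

View pics/s3.png

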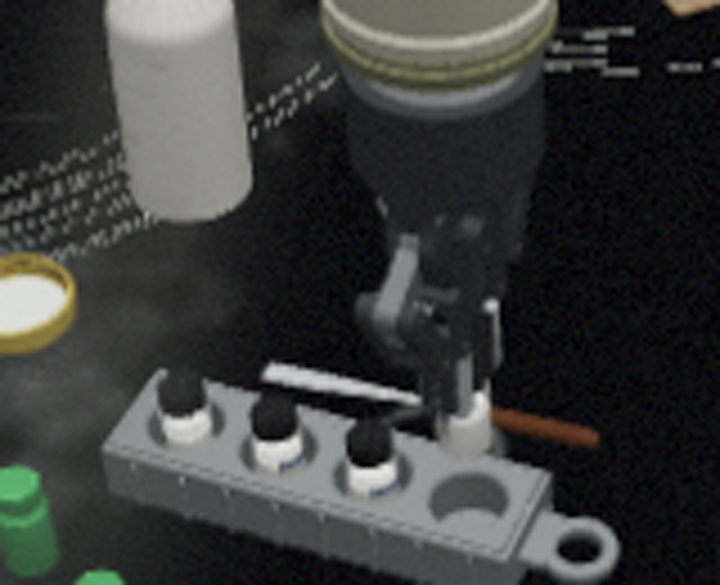

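Sample_1 is out of its well and hanging upright below the pads. Carrying it to the block.

Call:
step_arm([
  [[-1,-8,6,0,0,0.008],[-3,-26,14,0,0,0.03],[-6,-54,20,0,0,0.06],[-10,-86,20,0,0,0.09],[-14,-120,20,0,0,0.13],[-18,-154,20,0,0,0.165],[-22,-188,20,0,0,0.2],[-26,-222,20,0,0,0.235],[-30,-256,20,0,0,0.27],[-33,-288,20,0,0,0.305],[-36,-316,20,0,0,0.335],[-37,-331.6,20,0,0,0.349]],
])

```text
time: 5.97
tool_pos: [474.1, -190.2, 140.3]
tcp_rot: [180.0, 0.1, 54.7]
ft_force: [0.5, 0.0, -0.6]
finger_gap: 21.7
grip_force: 29.4
```

Call:
step_arm([
  [[0,0,0,0,0,0],[0,0,0,0,0,0],[0,0,0,0,0,0],[0,0,-6,0,0,0],[0,0,-14,0,0,0],[0,0,-22,0,0,0],[0,0,-28,0,0,0],[0,0,-32,0,0,0],[0,0,-34,0,0,0],[0,0,-34,0,0,0],[0,0,-34,0,0,0]],
])

```text
time: 6.88
tool_pos: [475.4, -186.9, 106.3]
tcp_rot: [-180.0, -0.0, 54.7]
ft_force: [0.2, 0.2, 0.2]
finger_gap: 21.7
grip_force: 29.4
```

Run:
```python
from bench import r,vision
from h import *
a=vision.snapshot("scene"); b=vision.snapshot("top")
x0,y0=320,150
A=cv2.resize(a["img"][y0:y0+110,x0:x0+130],None,fx=3,fy=3,interpolation=cv2.INTER_CUBIC)
x0,y0=370,200
B=cv2.resize(b["img"][y0:y0+110,x0:x0+130],None,fx=3,fy=3,interpolation=cv2.INTER_CUBIC)
cv2.imwrite("pics/s4.png",np.hstack([A,B]))
```

```text
(no output)
```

View pics/s4.png

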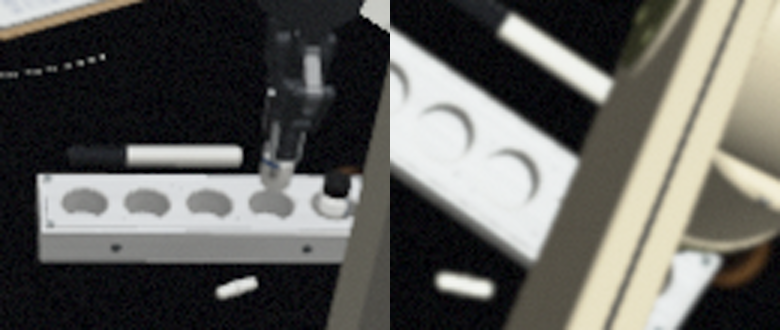

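The left panel shows sample_1's base (275,188) above the second well (271,203), next to the blank at (335,185), so it lines up. Lowering.

Call:
step_arm([
  [[0,0,-4,0,0,0],[0,0,-9,0,0,0],[0,0,-14,0,0,0],[0,0,-19,0,0,0],[0,0,-24,0,0,0],[0,0,-29,0,0,0],[0,0,-34,0,0,0],[0,0,-38,0,0,0],[0,0,-41,0,0,0],[0,0,-43,0,0,0],[0,0,-44,0,0,0],[0,0,-44,0,0,0]],
])

```text
time: 7.98
tool_pos: [475.2, -186.9, 62.1]
tcp_rot: [-180.0, 0.0, 54.7]
ft_force: [-0.0, 1.0, 0.5]
finger_gap: 21.7
grip_force: 29.4
```

Call:
step_arm([
  [[0,0,-0.5,0,0,0],[0,0,-1,0,0,0],[0,0,-1,0,0,0]],
])

```text
time: 8.23
tool_pos: [475.4, -187.0, 61.4]
tcp_rot: [180.0, -0.0, 54.7]
ft_force: [-0.5, 0.1, -0.2]
finger_gap: 21.9
grip_force: 29.4
```

Call:
step_arm([
  [[0,0,-0.5,0,0,0],[0,0,-1,0,0,0],[0,0,-1,0,0,0]],
])

```text
time: 8.48
tool_pos: [475.6, -187.0, 60.9]
tcp_rot: [180.0, -0.0, 54.7]
ft_force: [-1.4, 1.4, 4.3]
finger_gap: 21.6
grip_force: 29.8
```

Call:
step_arm([
  [[0,0,0,0,0,0],[0,0,0,0,0,0],[0,0,0,0,0,0],[0,0,0,0,0,0]],
], fingers=-0.1)

```text
time: 8.82
tool_pos: [475.2, -186.9, 60.2]
tcp_rot: [-180.0, -0.0, 54.7]
ft_force: [0.3, 0.2, -0.3]
finger_gap: 46.8
grip_force: 0.0
```

Call:
step_arm([
  [[0,0,3,0,0,0],[0,0,8,0,0,0],[0,0,16,0,0,0],[0,0,28,0,0,0],[0,0,42,0,0,0],[0,0,56,0,0,0],[0,0,68,0,0,0],[0,0,76,0,0,0],[0,0,80,0,0,0],[0,0,80,0,0,0]],
])

```text
time: 9.65
tool_pos: [476.0, -187.2, 141.7]
tcp_rot: [179.9, -0.0, 54.7]
ft_force: [0.4, -0.5, -0.5]
finger_gap: 46.9
grip_force: 0.0
```

Run:
```python
from bench import r,vision
from h import *
a=vision.snapshot("scene")
x0,y0=320,150
A=cv2.resize(a["img"][y0:y0+110,x0:x0+130],None,fx=4,fy=4,interpolation=cv2.INTER_CUBIC)
for p in to_px(a,[(475.4,-187,55),(448.7,-224.5,55)]): cv2.circle(A,tuple(int(v) for v in (p-[x0,y0])*4),2,(0,0,255),-1)
cv2.imwrite("pics/s5.png",A)
```

```text
(no output)
```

View pics/s5.png

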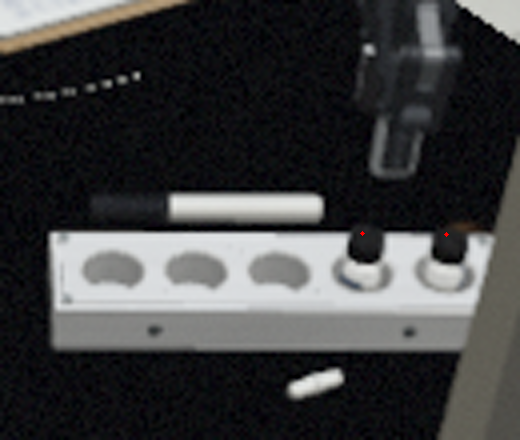

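Sample_1 is seated upright at (365,250), next to the blank at (447,250). Next is sample_2.

Call:
step_arm([
  [[2,8,0,0,0,-0.008],[6,28,0,0,0,-0.03],[13,60,0,0,0,-0.06],[20,95,0,0,0,-0.09],[28,132,0,0,0,-0.13],[36,170,0,0,0,-0.165],[44,208,0,0,0,-0.2],[52,246,0,0,0,-0.235],[60,284,0,0,0,-0.27],[67,318,0,0,0,-0.305],[72,342,0,0,0,-0.335],[75,357.5,0,0,0,-0.349]],
])

```text
time: 10.7
tool_pos: [549.4, 174.1, 139.0]
tcp_rot: [-179.9, 0.1, 34.7]
ft_force: [-0.1, 0.7, 0.5]
finger_gap: 47.1
grip_force: 0.0
```

Call:
step_arm([
  [[0,0,0,0,0,0],[0,0,0,0,0,0],[0,0,-10,0,0,0],[0,0,-24,0,0,0],[0,0,-38,0,0,0],[0,0,-50,0,0,0],[0,0,-60,0,0,0],[0,0,-68,0,0,0],[0,0,-74,0,0,0],[0,0,-78,0,0,0],[0,0,-79.7,0,0,0],[0,0,-79.7,0,0,0]],
])

```text
time: 11.7
tool_pos: [550.3, 170.6, 60.5]
tcp_rot: [-180.0, 0.0, 34.7]
ft_force: [-0.5, 0.1, -0.2]
finger_gap: 46.9
grip_force: 0.0
```

Call:
step_arm([
  [[0,0,0,0,0,0],[0,0,0,0,0,0],[0,0,0,0,0,0],[0,0,0,0,0,0],[0,0,0,0,0,0],[0,0,0,0,0,0]],
], fingers=1)

```text
time: 12.2
tool_pos: [550.9, 170.8, 61.4]
tcp_rot: [180.0, -0.1, 34.7]
ft_force: [-0.6, 0.4, 5.2]
finger_gap: 21.8
grip_force: 29.5
```

Call:
step_arm([
  [[0,0,2,0,0,0],[0,0,5,0,0,0],[0,0,10,0,0,0],[0,0,16,0,0,0],[0,0,24,0,0,0],[0,0,33,0,0,0],[0,0,43,0,0,0],[0,0,53,0,0,0],[0,0,63,0,0,0],[0,0,72,0,0,0],[0,0,78,0,0,0],[0,0,80,0,0,0]],
])

```text
time: 13.2
tool_pos: [551.1, 170.8, 142.4]
tcp_rot: [179.9, -0.1, 34.7]
ft_force: [0.6, -0.3, -0.6]
finger_gap: 21.2
grip_force: 29.3
```

Call:
step_arm([
  [[-1,-8,0,0,0,0.008],[-4,-26,0,0,0,0.03],[-8,-54,0,0,0,0.06],[-13,-86,0,0,0,0.09],[-18,-120,0,0,0,0.13],[-23,-153,0,0,0,0.165],[-28,-186,0,0,0,0.2],[-33,-218,0,0,0,0.235],[-38,-250,0,0,0,0.27],[-43,-282,0,0,0,0.305],[-46,-306,0,0,0,0.335],[-48.2,-319.9,0,0,0,0.349]],
])

```text
time: 14.2
tool_pos: [500.7, -152.3, 139.9]
tcp_rot: [-180.0, 0.1, 54.7]
ft_force: [0.6, 0.5, -0.9]
finger_gap: 21.5
grip_force: 29.4
```

Call:
step_arm([
  [[0,0,0,0,0,0],[0,0,0,0,0,0],[0,0,0,0,0,0],[0,0,-8,0,0,0],[0,0,-18,0,0,0],[0,0,-28,0,0,0],[0,0,-36,0,0,0],[0,0,-42,0,0,0],[0,0,-45,0,0,0],[0,0,-45,0,0,0]],
])

```text
time: 15.03
tool_pos: [501.4, -148.9, 94.3]
tcp_rot: [-179.9, 0.0, 54.7]
ft_force: [0.1, 0.7, -0.4]
finger_gap: 21.7
grip_force: 29.4
```

Call:
step_arm([
  [[0,0,-4,0,0,0],[0,0,-9,0,0,0],[0,0,-14,0,0,0],[0,0,-19,0,0,0],[0,0,-24,0,0,0],[0,0,-28,0,0,0],[0,0,-31,0,0,0],[0,0,-33,0,0,0],[0,0,-34,0,0,0],[0,0,-34.5,0,0,0],[0,0,-35,0,0,0],[0,0,-35,0,0,0]],
])

```text
time: 16.03
tool_pos: [502.3, -149.2, 61.4]
tcp_rot: [-180.0, -0.0, 54.7]
ft_force: [-4.1, 2.4, 6.9]
finger_gap: 21.8
grip_force: 30.1
```

Call:
step_arm([
  [[0,0,0,0,0,0],[0,0,0,0,0,0],[0,0,0,0,0,0],[0,0,0,0,0,0]],
], fingers=-0.1)

```text
time: 16.37
tool_pos: [502.2, -149.4, 60.6]
tcp_rot: [180.0, -0.0, 54.7]
ft_force: [-0.4, 0.6, 0.5]
finger_gap: 47.1
grip_force: 0.0
```

Call:
step_arm([
  [[0,0,3,0,0,0],[0,0,8,0,0,0],[0,0,16,0,0,0],[0,0,28,0,0,0],[0,0,42,0,0,0],[0,0,56,0,0,0],[0,0,68,0,0,0],[0,0,76,0,0,0],[0,0,80,0,0,0],[0,0,80,0,0,0]],
])

```text
time: 17.2
tool_pos: [502.8, -149.6, 142.1]
tcp_rot: [179.9, -0.0, 54.7]
ft_force: [0.1, 0.9, -0.3]
finger_gap: 46.7
grip_force: 0.0
```

Call:
step_arm([
  [[2,8,0,0,0,-0.008],[7,28,0,0,0,-0.03],[15,58,0,0,0,-0.06],[23,92,0,0,0,-0.09],[32,128,0,0,0,-0.13],[41,165,0,0,0,-0.165],[50,202,0,0,0,-0.2],[59,239,0,0,0,-0.235],[68,275,0,0,0,-0.27],[76,308,0,0,0,-0.305],[82,332,0,0,0,-0.335],[85.5,345.7,0,0,0,-0.349]],
])

```text
time: 18.2
tool_pos: [586.7, 200.1, 139.1]
tcp_rot: [-179.9, 0.1, 34.7]
ft_force: [-0.2, -0.0, 0.6]
finger_gap: 46.9
grip_force: 0.0
```

Call:
step_arm([
  [[0,0,0,0,0,0],[0,0,0,0,0,0],[0,0,0,0,0,0]],
])

```text
time: 18.45
tool_pos: [586.8, 196.0, 139.5]
tcp_rot: [-180.0, 0.1, 34.7]
ft_force: [0.0, 0.6, 1.0]
finger_gap: 47.3
grip_force: 0.0
```

Run:
```python
from bench import r,vision
from h import *
a=vision.snapshot("scene")
x0,y0=170,150
A=cv2.resize(a["img"][y0:y0+150,x0:x0+280],None,fx=2.8,fy=2.8,interpolation=cv2.INTER_CUBIC)
cv2.imwrite("pics/s6.png",A)
```

```text
(no output)
```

View pics/s6.png

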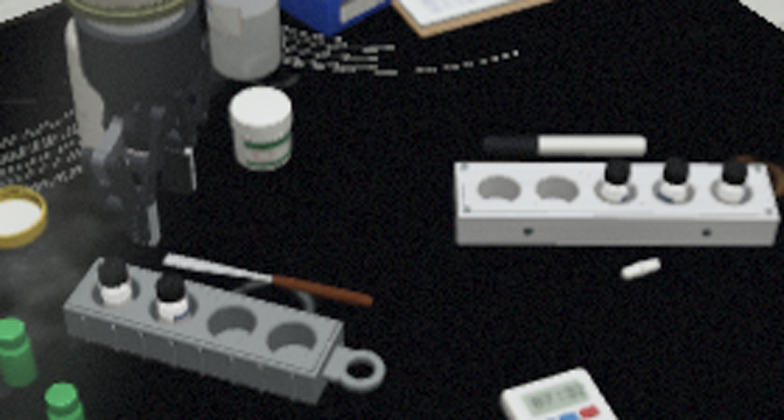

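Sample_1 and sample_2 stand upright in the block beside the blank at (735,175). The gripper is above sample_3 at (172,290).

Call:
step_arm([
  [[0,0,-10,0,0,0],[0,0,-24,0,0,0],[0,0,-38,0,0,0],[0,0,-50,0,0,0],[0,0,-60,0,0,0],[0,0,-68,0,0,0],[0,0,-74,0,0,0],[0,0,-78,0,0,0],[0,0,-79.8,0,0,0],[0,0,-79.8,0,0,0]],
])

```text
time: 19.33
tool_pos: [587.6, 196.4, 60.6]
tcp_rot: [-180.0, 0.0, 34.7]
ft_force: [0.9, 0.8, 0.3]
finger_gap: 47.2
grip_force: 0.0
```

Call:
step_arm([
  [[0,0,0,0,0,0],[0,0,0,0,0,0],[0,0,0,0,0,0],[0,0,0,0,0,0],[0,0,0,0,0,0],[0,0,0,0,0,0]],
], fingers=1)

```text
time: 19.83
tool_pos: [588.2, 196.6, 61.6]
tcp_rot: [180.0, -0.1, 34.7]
ft_force: [-1.0, 0.8, 5.3]
finger_gap: 21.9
grip_force: 29.5
```

Call:
step_arm([
  [[0,0,2,0,0,0],[0,0,5,0,0,0],[0,0,10,0,0,0],[0,0,16,0,0,0],[0,0,24,0,0,0],[0,0,33,0,0,0],[0,0,43,0,0,0],[0,0,53,0,0,0],[0,0,63,0,0,0],[0,0,72,0,0,0],[0,0,78,0,0,0],[0,0,80,0,0,0]],
])

```text
time: 20.83
tool_pos: [588.4, 196.6, 142.7]
tcp_rot: [180.0, -0.1, 34.7]
ft_force: [-0.8, 0.8, 0.3]
finger_gap: 21.4
grip_force: 29.3
```

Call:
step_arm([
  [[-1,-8,0,0,0,0.008],[-5,-26,0,0,0,0.03],[-10,-54,0,0,0,0.06],[-16,-84,0,0,0,0.09],[-22,-116,0,0,0,0.13],[-28,-148,0,0,0,0.165],[-34,-180,0,0,0,0.2],[-40,-211,0,0,0,0.235],[-46,-242,0,0,0,0.27],[-52,-272,0,0,0,0.305],[-56,-295,0,0,0,0.335],[-58.8,-308.4,0,0,0,0.349]],
])

```text
time: 21.83
tool_pos: [527.4, -114.9, 140.0]
tcp_rot: [-180.0, 0.1, 54.7]
ft_force: [-0.3, -0.1, -0.6]
finger_gap: 21.6
grip_force: 29.4
```

Call:
step_arm([
  [[0,0,0,0,0,0],[0,0,0,0,0,0],[0,0,0,0,0,0],[0,0,-8,0,0,0],[0,0,-18,0,0,0],[0,0,-28,0,0,0],[0,0,-36,0,0,0],[0,0,-42,0,0,0],[0,0,-45,0,0,0],[0,0,-45,0,0,0]],
])

```text
time: 22.67
tool_pos: [528.1, -111.7, 94.4]
tcp_rot: [-179.9, 0.0, 54.7]
ft_force: [-0.2, 0.5, -1.5]
finger_gap: 21.6
grip_force: 29.4
```

Call:
step_arm([
  [[0,0,-4,0,0,0],[0,0,-9,0,0,0],[0,0,-14,0,0,0],[0,0,-19,0,0,0],[0,0,-24,0,0,0],[0,0,-28,0,0,0],[0,0,-31,0,0,0],[0,0,-33,0,0,0],[0,0,-34,0,0,0],[0,0,-34.5,0,0,0],[0,0,-35,0,0,0],[0,0,-35,0,0,0]],
])

```text
time: 23.67
tool_pos: [529.0, -111.9, 61.6]
tcp_rot: [-180.0, -0.0, 54.7]
ft_force: [-4.7, 1.6, 6.1]
finger_gap: 22.0
grip_force: 30.2
```

Call:
step_arm([
  [[0,0,0,0,0,0],[0,0,0,0,0,0],[0,0,0,0,0,0],[0,0,0,0,0,0]],
], fingers=-0.1)

```text
time: 24.0
tool_pos: [528.9, -112.0, 60.8]
tcp_rot: [180.0, -0.0, 54.7]
ft_force: [0.2, 1.2, 0.0]
finger_gap: 47.0
grip_force: 0.0
```

Call:
step_arm([
  [[0,0,3,0,0,0],[0,0,8,0,0,0],[0,0,16,0,0,0],[0,0,28,0,0,0],[0,0,42,0,0,0],[0,0,56,0,0,0],[0,0,68,0,0,0],[0,0,76,0,0,0],[0,0,80,0,0,0],[0,0,80,0,0,0]],
])

```text
time: 24.83
tool_pos: [529.6, -112.2, 142.3]
tcp_rot: [179.9, -0.0, 54.7]
ft_force: [-0.6, -0.9, 0.7]
finger_gap: 47.1
grip_force: 0.0
```

Call:
step_arm([
  [[2,8,0,0,0,-0.008],[8,27,0,0,0,-0.03],[16,56,0,0,0,-0.06],[26,90,0,0,0,-0.09],[36,125,0,0,0,-0.13],[46,161,0,0,0,-0.165],[56,197,0,0,0,-0.2],[67,233,0,0,0,-0.235],[77,268,0,0,0,-0.27],[86,299,0,0,0,-0.305],[93,322,0,0,0,-0.335],[96.5,335,0,0,0,-0.349]],
])

```text
time: 25.83
tool_pos: [624.5, 226.8, 139.1]
tcp_rot: [-179.9, 0.1, 34.7]
ft_force: [0.0, -0.6, -0.5]
finger_gap: 47.0
grip_force: 0.0
```

Call:
step_arm([
  [[0,0,0,0,0,0],[0,0,0,0,0,0],[0,0,-10,0,0,0],[0,0,-24,0,0,0],[0,0,-38,0,0,0],[0,0,-50,0,0,0],[0,0,-60,0,0,0],[0,0,-68,0,0,0],[0,0,-74,0,0,0],[0,0,-78,0,0,0],[0,0,-79.8,0,0,0],[0,0,-79.8,0,0,0]],
])

```text
time: 26.83
tool_pos: [625.3, 223.0, 60.8]
tcp_rot: [-180.0, 0.0, 34.7]
ft_force: [0.2, 0.4, -0.5]
finger_gap: 47.0
grip_force: 0.0
```

Call:
step_arm([
  [[0,0,0,0,0,0],[0,0,0,0,0,0],[0,0,0,0,0,0],[0,0,0,0,0,0],[0,0,0,0,0,0],[0,0,0,0,0,0]],
], fingers=1)

```text
time: 27.33
tool_pos: [625.9, 223.2, 61.9]
tcp_rot: [180.0, -0.1, 34.7]
ft_force: [-0.6, 1.1, 4.6]
finger_gap: 21.7
grip_force: 29.5
```

To the last well (555.5, -74.6): shift (-69.8, -297.6).

Call:
step_arm([
  [[0,0,2,0,0,0],[0,0,5,0,0,0],[0,0,10,0,0,0],[0,0,16,0,0,0],[0,0,24,0,0,0],[0,0,33,0,0,0],[0,0,43,0,0,0],[0,0,53,0,0,0],[0,0,63,0,0,0],[0,0,72,0,0,0],[0,0,78,0,0,0],[0,0,80,0,0,0]],
])

```text
time: 28.33
tool_pos: [626.1, 223.2, 143.0]
tcp_rot: [180.0, -0.1, 34.7]
ft_force: [0.1, -0.6, -0.7]
finger_gap: 21.4
grip_force: 29.3
```

Call:
step_arm([
  [[-1,-8,0,0,0,0.008],[-6,-25,0,0,0,0.03],[-12,-52,0,0,0,0.06],[-19,-81,0,0,0,0.09],[-26,-112,0,0,0,0.13],[-33,-143,0,0,0,0.165],[-40,-174,0,0,0,0.2],[-47,-204,0,0,0,0.235],[-54,-234,0,0,0,0.27],[-61,-263,0,0,0,0.305],[-67,-285,0,0,0,0.335],[-69.8,-297.6,0,0,0,0.349]],
])

```text
time: 29.33
tool_pos: [553.8, -77.5, 140.1]
tcp_rot: [-179.9, 0.1, 54.7]
ft_force: [0.2, -0.5, 0.2]
finger_gap: 21.5
grip_force: 29.4
```

Call:
step_arm([
  [[0,0,0,0,0,0],[0,0,0,0,0,0],[0,0,0,0,0,0],[0,0,-8,0,0,0],[0,0,-18,0,0,0],[0,0,-28,0,0,0],[0,0,-36,0,0,0],[0,0,-42,0,0,0],[0,0,-45,0,0,0],[0,0,-45,0,0,0]],
])

```text
time: 30.17
tool_pos: [554.7, -74.3, 94.6]
tcp_rot: [-179.9, 0.0, 54.7]
ft_force: [1.0, -0.1, -0.0]
finger_gap: 21.6
grip_force: 29.4
```

Call:
step_arm([
  [[0,0,-4,0,0,0],[0,0,-9,0,0,0],[0,0,-14,0,0,0],[0,0,-19,0,0,0],[0,0,-24,0,0,0],[0,0,-28,0,0,0],[0,0,-31,0,0,0],[0,0,-33,0,0,0],[0,0,-34,0,0,0],[0,0,-34.5,0,0,0],[0,0,-35,0,0,0],[0,0,-35,0,0,0]],
])

```text
time: 31.17
tool_pos: [555.7, -74.4, 61.9]
tcp_rot: [-180.0, -0.0, 54.7]
ft_force: [-3.4, 2.1, 6.2]
finger_gap: 21.6
grip_force: 30.1
```

Seated. Release it, retract, and move aside for a last look.

Call:
step_arm([
  [[0,0,0,0,0,0],[0,0,0,0,0,0],[0,0,0,0,0,0],[0,0,0,0,0,0]],
], fingers=-0.1)

```text
time: 31.5
tool_pos: [555.5, -74.6, 61.0]
tcp_rot: [180.0, 0.0, 54.7]
ft_force: [0.0, -0.1, 0.0]
finger_gap: 47.0
grip_force: 0.0
```

Call:
step_arm([
  [[0,0,3,0,0,0],[0,0,8,0,0,0],[0,0,16,0,0,0],[0,0,28,0,0,0],[0,0,42,0,0,0],[0,0,58,0,0,0],[0,0,76,0,0,0],[0,0,94,0,0,0],[0,0,110,0,0,0],[0,0,122,0,0,0],[0,0,130,0,0,0],[0,0,130,0,0,0]],
])

```text
time: 32.5
tool_pos: [556.8, -74.9, 193.9]
tcp_rot: [179.8, -0.1, 54.7]
ft_force: [1.6, -0.4, -0.0]
finger_gap: 47.0
grip_force: 0.0
```

Call:
step_arm([
  [[0,8,0,0,0,0],[0,26,0,0,0,0],[0,50,0,0,0,0],[0,75,0,0,0,0],[0,100,0,0,0,0],[0,125,0,0,0,0],[0,150,0,0,0,0],[0,175,0,0,0,0],[0,194,0,0,0,0],[0,200,0,0,0,0],[0,200,0,0,0,0],[0,200,0,0,0,0]],
])

```text
time: 33.5
tool_pos: [554.8, 125.3, 189.9]
tcp_rot: [-179.9, 0.1, 54.8]
ft_force: [0.0, -0.5, -0.9]
finger_gap: 46.8
grip_force: 0.0
```

Run:
```python
from bench import r,vision
from h import *
a=vision.snapshot("scene");b=vision.snapshot("top")
A=cv2.resize(a["img"][160:290,310:460],None,fx=2.6,fy=2.6,interpolation=cv2.INTER_CUBIC)
B=cv2.resize(b["img"][195:325,335:485],None,fx=2.6,fy=2.6,interpolation=cv2.INTER_CUBIC)
cv2.imwrite("pics/s7.png",np.hstack([A,B]))
```

```text
(no output)
```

View pics/s7.png

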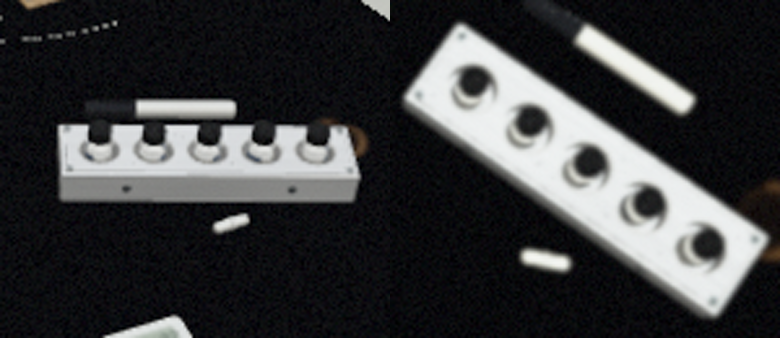

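All five vials stand upright at equal height in the block: caps at (100,133) to (317,133) on the left and (470,82) to (708,243) on the right. The arm is clear.

```bash
python3 -c "
from bench import r
print(r.hand_in())"
```

```text
the job is handed in; nothing more can be done
None
```

I moved all four samples into the block in the order asked; they stand seated and upright with the blank still in its end well, and I handed the job in at about 34 s (no verdict returned).

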